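# Stand the orange density float in its well, weighted end down

## Robot

A 6-joint arm with a two-finger parallel gripper is mounted at the origin on a cart in front of the work surface, level with it; the furniture and walls round the work are solid. World frame = base frame: x ahead of the robot, y to its left, z up, the work surface at z = 0. Lengths are in m, angles in rad, forces in N, time in s.
With the tool pointing down it reaches from about 0.25 to 0.775 m from the base axis. Payload 8.9 kg.
Tool frame: the origin (TCP) lies at the very end of the fingers, on their centre line; the grasp point (between the pads) lies 19 mm behind it (arm.tcp_to_grasp is the distance from the TCP to the grasp point, in m); z points along the fingers, y is the line along which they close (so a half turn about z gives the same grasp; the last joint's range is limited). The gripper opens to 85 mm and grips with 20 to 120 N. Pads are 22 mm wide; open, the fingers measure 114 mm over their backs; the gripper's body (76 mm by 85 mm) begins 54 mm behind the grasp point. The pads swing forward as they close: fully open they stand 13 mm farther back than shut.
Start: joints at [-1.388, 0.291, -0.153, 1.127, 0, 1.431], TCP at [0.166, -0.498, 0.231] pointing down, gripper open.
Joint ranges: [-2.52, 2.52], [-0.91, 1.74], [-1.3, 1.37], [-1.96, 2.02], [-1.52, 1.47], [-3.14, 3.14]. Speed limits (rad/s): [2.22, 2.22, 2.79, 3.14, 3.14, 3.14].

## Interface

Orientations are given as a rotation vector (axis times angle).
In Python, from rig import arm gives the robot as it stands. Calls block until the motion is done:
- arm.move_ptp(position, orientation): joint-space move of the TCP to a pose.
- arm.move_straight(position, rot=None, vel=0.15, guard=None): straight line of the TCP; rot=None keeps the orientation; vel is the mean speed in m/s. With guard (N) it stops when the force on the tool has changed by that much, and returns True; else False.
- arm.move_j(angles): joint-space move.
- arm.command_gripper(opening): opening from 0.0 (shut) to 1.0 (fully open); the grip force is fixed at half the most; returns when the fingers have stopped.
- arm.sleep(seconds).
- arm.ik(position, orientation): joint angles nearest the present ones, or None.
- arm.grab_frame(name): name is "scene" or "top"; returns a dict with "img" (480x640x3 uint8, red, green, blue), "camera_matrix" (3x3 intrinsics, pixels), "D" ([k1, k2, p1, p2, k3] as OpenCV has them; the pictures are not rectified), "extrinsics" (4x4, takes a point from camera to world coordinates). Camera axes: x right, y up, looking along -z (the intrinsics and any distortion apply to the point x, -y, -z); pixel columns grow to the right and rows downward; lengths in m; the calibration is good to about 2 mm. A picture is of the moment at which its call begins. There is no depth.
A pose or a line that the arm cannot do raises arm.IKError and nothing moves.
- arm.hand_in(): hands the job in; it is judged then, once.
Trained networks look in a picture, given as the dict that the camera call returned (one of the last four; its "shot" number tells which), for a name from the list of things; names that differ only in an ending like _2 or _b are one class to them, and where a whole thing is asked for, a point or a joint stands for the part that bears it (a point fixed in the world has none). Each returns a list of dicts, best first, with "p" (0 to 1); they miss things now and then, are a little off and sometimes report something else, mostly with a low value. They report only what shows in the picture. A call takes as long as a camera call. They do not tell look-alikes from the thing itself.
- arm.boxes_of(name, picture): "position" ([x, y, z] in m, in the coordinates of the camera as it stood for that picture, good to about 4 mm: the middle of the surface that is visible of it).
- arm.outline_of(name, picture): "mask" (480x640 bool, what is visible of it).
- arm.tip_of(name, picture): "position" ([x, y, z] in m, in the coordinates of the camera as it stood for that picture, good to about 4 mm: a listed point, or the origin of a listed thing).
Readings, each from a call of its own:
- arm.read_t(): time.
- arm.read_joints(): joint angles.
- arm.read_qd(): joint speeds.
- arm.read_joint_torque(): joint torques, N m.
- arm.read_tool_pos(): TCP position.
- arm.read_tcp_rot(): TCP orientation.
- arm.read_force(): force on the tool from outside, world axes, zero at the start.
- arm.read_wrist_torque(): the same for the moment, N m.
- arm.read_opening(): opening from 0.0 (shut) to 1.0 (fully open).
- arm.read_grip_force(): force on a finger pad.
Only numpy, scipy, OpenCV 4.12 (cv2) and the standard library are available. Lean on these libraries where they do the work, as an engineer would, in place of code of your own. Each camera call takes 0.05 s, during which the arm holds its last target. There are 200 camera calls.

## Task

Put the orange density float away in the wooden stand. Take it by the two black buttons at its middle and lift it clear so that it balances in the grip and its weighted end, which cannot be seen from outside, swings down; then stand it upright on that end in the round well and let go. Leave the blue float where it lies.

Things in the scene. Friction and masses are not known exactly. Their poses are not given: they have to be found in the camera images.
- orange_float_mid (a point): centre of the orange float: sealed tube 80 mm long, 20 mm thick, a white 26 mm square foot (10 mm thick) at each end; both ends look alike, one hides ballast; about 0.2 kg. Starts lying, centre 13 mm above the bench. Axes: y along the axle, button to button (level; close the fingers along it); x along the tube, away from the weighted end (up, once it hangs).
- orange_float: the orange float's crosswise axle through its middle (same centre, y along the axle), with a black grip button on each side: 18 mm diameter, 6 mm thick, 40 mm over both outer faces. The tube turns freely on it: held by the buttons and lifted 60 mm or more, it swings within a second to hang upright, weighted end down, 40 mm below and 40 mm above the axle.
- blue_float_mid (a point): centre of the blue float, the same in every way but colour, also lying on the bench, to be left alone; axes as for the orange one.
- well_floor (a point): centre of the well's floor in the stand: a fixed dark wooden block 100 x 100 mm, 26 mm high, with one round well, 60 mm diameter and 18 mm deep, in the middle of its top. This point is 18 mm below the block's top, 8 mm above the bench; z up, x and y along the block's sides. A float standing in the well has its centre 40 mm above this point.
Things that resemble listed ones, but are neither listed nor needed, are in the scene too. Leave any pink look-alike of the orange_float alone.

How it is judged:
By the outcome, as a careful person would: the job done as asked, in the order asked, and still so for the second after the job is handed in, with the robot touching nothing.
It also fails if it takes over 38 s, if anything falls off the work surface, if the arm or the gripper's body presses on something with over 40 N, if the wrist force passes 120 N, or if a joint passes its speed limit or range.

## Working session

There is one attempt and no reset: what is moved stays moved. The work goes in short steps, each a Python script; the robot and the scene stay as the last script left them, time stands still between calls to the robot, and variables do not carry over. Pictures are saved under pics/ and viewed, at most 10 in all, crops included, and the job is handed in when it is done.

```bash
mkdir -p pics
cat > h.py <<'E'
from rig import arm
import numpy as np, cv2
def shot(n,fn=None):
    f=arm.grab_frame(n)
    if fn: cv2.imwrite('pics/'+fn,f['img'][:,:,::-1])
    return f
def w(f,p): return (f['extrinsics']@np.r_[p,1])[:3]
def pix(f,P):
    c=np.linalg.inv(f['extrinsics'])@np.r_[P,1]; c=c[:3]*[1,-1,-1]
    return cv2.projectPoints(c.reshape(1,3),np.zeros(3),np.zeros(3),f['camera_matrix'],np.array(f['D'],float))[0].ravel()
def ray(f,uv,z):
    q=cv2.undistortPoints(np.array([[uv]],float),f['camera_matrix'],np.array(f['D'],float)).ravel()
    E=f['extrinsics'];d=E[:3,:3]@np.array([q[0],-q[1],-1]);o=E[:3,3]
    return o+d*(z-o[2])/d[2]
E
python3 - <<'E'
from h import *
for n in('scene','top'):
    f=shot(n,n+'1.png')
    print(n,f['extrinsics'][:3,3].round(3))
    for k in('orange_float_mid','orange_float','blue_float_mid','well_floor'):
        for r in arm.tip_of(k,f):
            P=w(f,r['position']);print(k,round(r['p'],2),P.round(3),pix(f,P).round())
E
```

```text
scene [0.13  0.599 0.617]
orange_float_mid 0.78 [ 0.398 -0.067  0.014] [370. 249.]
orange_float_mid 0.64 [0.466 0.039 0.012] [311. 268.]
orange_float 0.94 [0.469 0.038 0.011] [309. 267.]
orange_float 0.8 [ 0.395 -0.075  0.014] [373. 247.]
orange_float 0.72 [0.604 0.051 0.011] [247. 245.]
blue_float_mid 0.54 [ 0.488 -0.183  0.012] [356. 205.]
well_floor 0.81 [0.489 0.245 0.006] [229. 339.]
well_floor 0.42 [0.464 0.04  0.013] [311. 268.]
top [0.436 0.029 1.149]
orange_float_mid 0.95 [0.606 0.044 0.011] [298. 189.]
orange_float_mid 0.83 [0.466 0.037 0.013] [302. 259.]
orange_float_mid 0.62 [ 0.402 -0.069  0.011] [356. 291.]
orange_float 0.74 [0.465 0.04  0.009] [300. 260.]
orange_float 0.72 [0.604 0.047 0.011] [297. 190.]
orange_float 0.72 [ 0.396 -0.07   0.013] [356. 294.]
blue_float_mid 0.59 [ 0.489 -0.185  0.016] [414. 247.]
well_floor 0.6 [0.489 0.243 0.005] [197. 248.]
```

View pics/scene1.png

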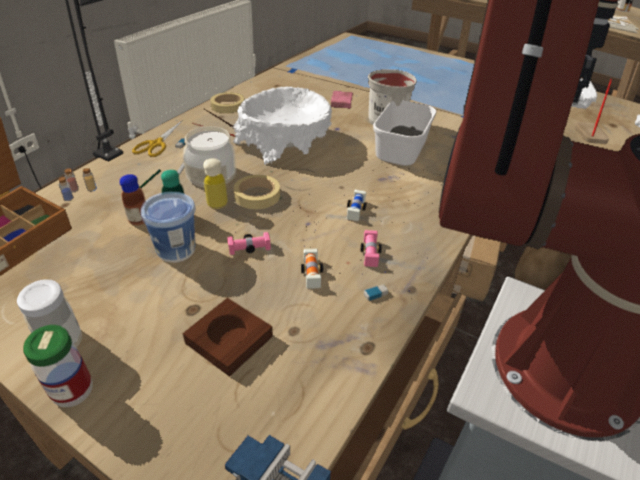

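View pics/top1.png

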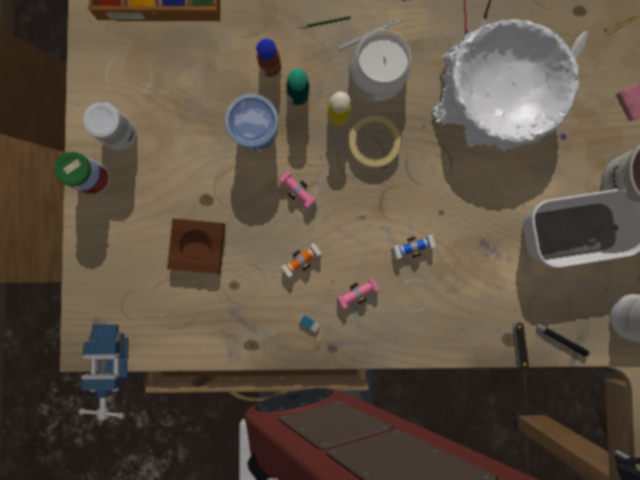

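The orange float is at top px (301,260) and scene px (311,268), and the well is at top px (197,245). The pink look-alikes and the blue float are well clear of both. Next I'll measure the float's axis and the stand.

Run:
```python
from h import *
for n,g in(('top',(301,260)),('scene',(311,268))):
    f=shot(n)
    for k in('orange_float_mid','orange_float'):
        for r in arm.outline_of(k,f):
            m=r['mask'];v,u=np.nonzero(m)
            if np.hypot(u.mean()-g[0],v.mean()-g[1])>15: continue
            P=np.array([ray(f,(a,b),.018) for a,b in zip(u,v)])[:,:2]
            c=P.mean(0);val,V=np.linalg.eigh(np.cov((P-c).T));d=V[:,1]
            mm=(P.max(0)+P.min(0))/2; s=(P-c)@d; print(n,k,round(r['p'],2),m.sum(),c.round(4),'dir',np.degrees(np.arctan2(d[1],d[0])).round(1),'len',np.ptp(s).round(3),np.ptp((P-c)@V[:,0]).round(3))
    # orange pixels
    hsv=cv2.cvtColor(f['img'],cv2.COLOR_RGB2HSV)
    x,y=g;sub=f['img'][y-22:y+23,x-25:x+26]
    cv2.imwrite(f'pics/c_{n}.png',cv2.resize(sub[:,:,::-1],None,fx=8,fy=8,interpolation=cv2.INTER_CUBIC))
    if n=='top':
        img=f['img'].astype(int)
        m=(img.sum(2)<260).astype(np.uint8);m[:, :160]=0;m[:,235:]=0;m[:210]=0;m[285:]=0
        cs,_=cv2.findContours(m,cv2.RETR_EXTERNAL,cv2.CHAIN_APPROX_NONE);c=max(cs,key=cv2.contourArea)
        r=cv2.minAreaRect(c);print('stand',r,ray(f,r[0],.026).round(4))
```

```text
top orange_float_mid 0.81 420 [0.4652 0.037 ] dir 126.1 len 0.077 0.023
top orange_float 0.57 521 [0.4648 0.0386] dir 126.9 len 0.081 0.04
stand ((195.955078125, 252.971923828125), (56.12698745727539, 66.69819641113281), 5.44033145904541) [0.4785 0.2418 0.026 ]
scene orange_float_mid 0.83 500 [0.4587 0.0461] dir 125.2 len 0.104 0.026
scene orange_float 0.93 595 [0.4595 0.0459] dir 125.5 len 0.104 0.039
```

View pics/c_top.png

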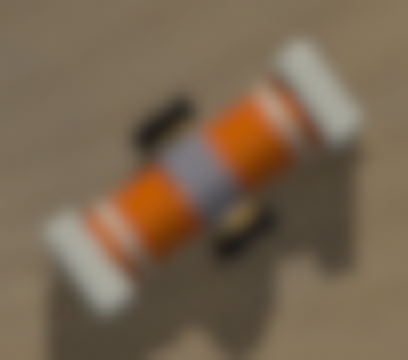

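The crop shows the buttons at about px (296,253) and (306,266). The tube lies along 126°, so the axle is at about 36°. Now to grasp.

```bash
cat >> h.py <<'E'
from scipy.spatial.transform import Rotation as Ro
def rv(deg):
    a=np.radians(deg);y=np.array([np.cos(a),np.sin(a),0]);z=np.array([0,0,-1.]);return Ro.from_matrix(np.c_[np.cross(y,z),y,z]).as_rotvec()
E
python3 - <<'E'
from h import *
f=shot('top')
c=ray(f,(301,259.6),.013);s=ray(f,(196.3,245.5),.026);print(c,s,arm.read_t())
x,y=c[:2]
q={d:arm.ik([x,y,.12],rv(d)) for d in(36.5,216.5)};print(q)
d=min((k for k in q if q[k] is not None),key=lambda k:abs(q[k][5]));print(d)
arm.command_gripper(.72)
arm.move_ptp([x,y,.12],rv(d));print(arm.read_t())
f=shot('top','pre_t.png');shot('scene','pre_s.png')
g=arm.move_straight([x,y,.03],vel=.12)
g=arm.move_straight([x,y,-.010],vel=.03,guard=6)
print(g,arm.read_tool_pos(),arm.read_force(),arm.read_t(),arm.read_opening())
E
```

```text
[0.46490413 0.03849982 0.013     ] [0.49303958 0.24128061 0.026     ] 0.85
{36.5: array([-0.07429087,  0.28126239, -0.48513704,  0.8043969 ,  0.        ,
        0.85946028]), 216.5: array([-0.07429087,  0.28126239, -0.48513704,  0.8043969 ,  0.        ,
       -2.28213237])}
36.5
3.45
True [ 0.46475115  0.0385078  -0.00541729] [-1.3373668   0.0727943   9.37377853] 5.525 0.7175469410297196
```

Run:
```python
from h import *
p=np.array(arm.read_tool_pos());x,y=p[:2]
arm.move_straight([x,y,.001],vel=.05)
arm.command_gripper(0.0)
print(arm.read_opening(),arm.read_grip_force(),arm.read_force(),arm.read_t())
arm.move_straight([x,y,.13],vel=.1)
arm.sleep(.8)
print(arm.read_opening(),arm.read_grip_force(),arm.read_force(),arm.read_t())
f=shot('scene');u,v=pix(f,[x,y,.13]).astype(int)
g=shot('top');a,b=pix(g,[x,y,.13]).astype(int)
C=lambda im,u,v:cv2.resize(im[v-50:v+50,u-50:u+50,::-1],(400,400),interpolation=cv2.INTER_CUBIC)
cv2.imwrite('pics/lift.png',np.hstack([C(f['img'],u,v),C(g['img'],a,b)]))
```

```text
0.4537385759678436 59.46825563907623 [-1.69729586  0.6799605   7.87281145] 6.125
0.4541462683269414 60.39560079574585 [-0.19794747  0.3689304  -2.36568109] 8.3667
```

View pics/lift.png

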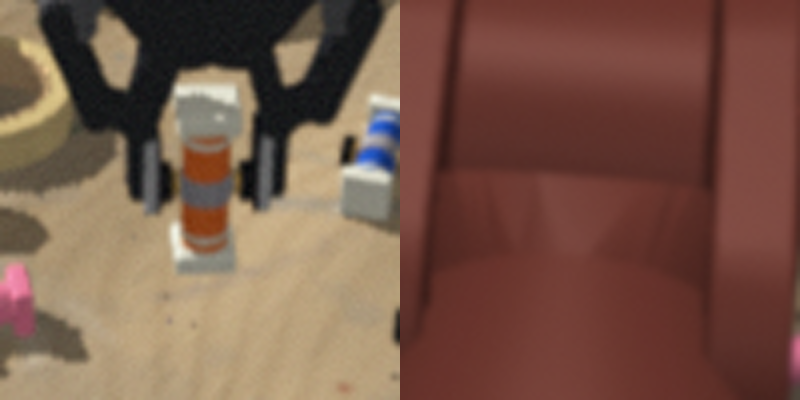

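The float hangs upright in the grip, held by both buttons. Next: carry it to the well.

Run:
```python
from h import *
W=[.491,.243]
arm.move_straight(W+[.13],vel=.12); arm.sleep(.8)
arm.move_straight(W+[.055],vel=.08); arm.sleep(.3)
f=shot('scene');u,v=pix(f,W+[.05]).astype(int)
cv2.imwrite('pics/well.png',cv2.resize(f['img'][v-60:v+60,u-60:u+60,::-1],(600,600),interpolation=cv2.INTER_CUBIC))
print(arm.read_tool_pos(),arm.read_force(),arm.read_t(),arm.read_opening())
for k in('orange_float_mid','well_floor'):
    for r in arm.tip_of(k,f): print(k,round(r['p'],2),w(f,r['position']).round(3))
```

```text
[0.49113768 0.2430474  0.05521475] [-0.32169796  0.05234613 -1.94665086] 12.5667 0.45379822849935597
orange_float_mid 0.84 [ 0.398 -0.07   0.01 ]
orange_float_mid 0.72 [0.604 0.047 0.013]
well_floor 0.63 [0.492 0.244 0.005]
```

View pics/well.png

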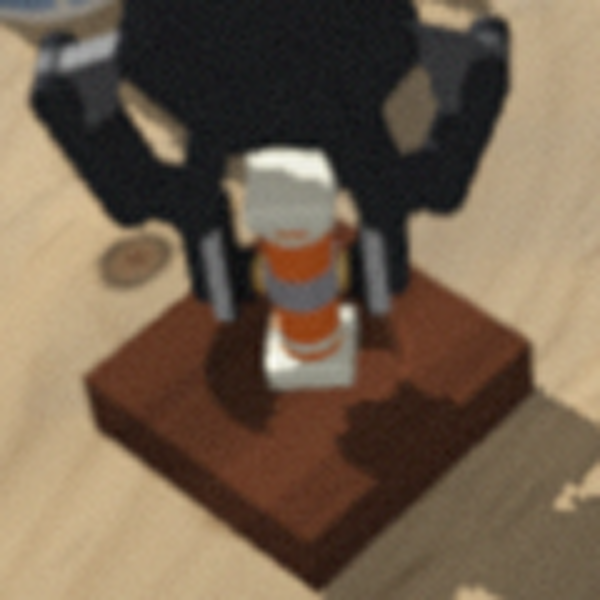

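The foot, at crop px (312,365), is centred over the well, and the block's top centre is about (308,372). Next: lower until contact, release and back off.

Run:
```python
from h import *
W=[.491,.243]
g=arm.move_straight(W+[.030],vel=.03,guard=4)
p=np.array(arm.read_tool_pos());print(g,p,arm.read_force())
arm.sleep(.2)
arm.command_gripper(.75); arm.sleep(.3)
p=np.array(arm.read_tool_pos())
arm.move_straight([p[0],p[1],.20],vel=.12)
arm.move_straight([.40,.05,.25],vel=.2)
f=shot('scene');u,v=pix(f,W+[.05]).astype(int)
g=shot('top');a,b=pix(g,W+[.05]).astype(int)
C=lambda im,u,v:cv2.resize(im[v-50:v+50,u-50:u+50,::-1],(400,400),interpolation=cv2.INTER_CUBIC)
cv2.imwrite('pics/end.png',np.hstack([C(f['img'],u,v),C(g['img'],a,b)]))
for k in('orange_float_mid','blue_float_mid'):
    for r in arm.tip_of(k,f): print(k,round(r['p'],2),w(f,r['position']).round(3))
print(arm.read_t())
```

```text
True [0.49077377 0.24312168 0.03622632] [-0.66363107 -0.1775041   7.01901427]
orange_float_mid 0.85 [0.603 0.045 0.014]
orange_float_mid 0.81 [0.489 0.244 0.049]
orange_float_mid 0.58 [ 0.397 -0.065  0.015]
blue_float_mid 0.55 [ 0.486 -0.186  0.013]
17.1167
```

View pics/end.png

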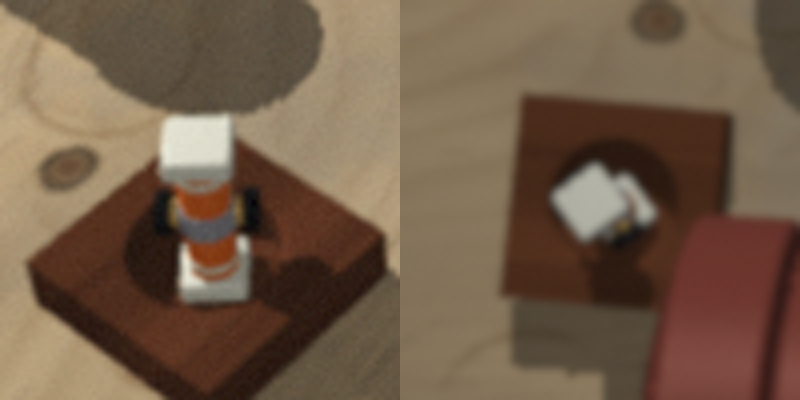

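The float stands upright in the well with its centre at z≈0.049. The head's shift in the top view matches perspective.

```bash
python3 -c "
from rig import arm
print(arm.hand_in())"
```

```text
the job is handed in; nothing more can be done
None
```

The orange float is standing upright on its weighted end in the well, released and with the arm clear; the blue float was left where it lay, and the job was handed in at about 17 s.

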